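# Load a worn brake pad under the drag spring of a bench gauge

## Task

Load the worn brake pad into the bench gauge with the fingertips, without gripping or lifting it: press the pad down hard on its sprung bed so that it clears the red bar, keep it pressed while you push it along the channel under the bar and the copper drag spring until its front end meets the blue end stop, then let go and move clear. Leave the bearing, the spark plug and the little bottle where they are.

Things in the scene. Friction and masses are not known exactly. Their poses are not given: they have to be found in the camera images.
- gauge: Bench gauge fixed to the worktop, 92 wide (x), 300 long (y). Origin: underside, on the channel's centre line; +y is the loading direction, z up. Two steel rails (inner faces x = +-25, tops 30 above the worktop, y = -165 to 120) form a 50 wide channel, open above and at the -y end. Blue end stop: face at y = 105, top 40 above the worktop. Nothing is above the channel on the -y side of the bar
- bar (a point): Middle of the lower front edge of the red bar that crosses the channel, 20 mm in +y from the gauge's origin. Its underside is 31 and its top 45 above the worktop, and it is 12 thick along y
- bed (a joint): Sprung aluminium bed of the channel, 46 wide, y = -165 to 100 in the gauge frame; stays level. Value in m pressed down: 0 raised (top 24 above the worktop), 0.008 fully down (top 16). Pressing the pad on it takes about 9 N to start and 12 N fully down; it springs back up when let go
- leaf (a joint): Copper drag spring, 26 wide and 46 long, hinged just behind the red bar and hanging into the channel towards +y, tip at about y = 79. Value in rad: 0 hanging free (tip about 25 above the worktop), grows as a pad lifts it, about 0.12 with the pad released beneath it. It presses on the pad with about 3 to 5 N
- pad: Worn brake pad, 0.3 kg, flat on the bed. Steel plate 46 (x) by 123 (y), 6 thick; on it the dark lining 39 by 94 (y = -47 to 47), 5 high. A bare 15 long ear of the plate is left at either end, with the lining's 5 high end face to push on. Origin: centre of the underside; +y along the gauge's +y. Lining top is 35 above the worktop on the raised bed (strikes the red bar), 27 pressed (passes)
- pad_tail (a point): Point on the top of the pad's rear (-y) ear at the foot of the lining's rear face, on the centre line: the ear reaches from here 15 mm towards -y
- home (a point): Where the pad's origin lies when the pad is home against the end stop and released (the bed then lifts it until the lining touches the red bar: underside 20 above the worktop)
- bearing: Loose ball bearing, 52 diameter, 15 high, beside the gauge; not to be moved
- plug: Loose spark plug, 73 x 24 x 21, lying beside the gauge; not to be moved
- bottle: Loose small dark bottle, 37 diameter, 68 high, beside the gauge; not to be moved
There are look-alikes about, which are no part of the job. What is meant by the pad is not turquoise, and is the smaller of those in its own colour.

How it is judged:
By the outcome, as a careful person would: the job done as asked, in the order asked, and still so for the second after the job is handed in, with the robot touching nothing.
It also fails if it takes over 35 s, if anything falls off the work surface, if the arm or the gripper's body presses on something with over 40 N, if the wrist force passes 120 N, or if a joint passes its speed limit or range.

## Robot

A 7-joint arm with a two-finger parallel gripper is mounted at the origin on a cart in front of the work surface, level with it; the furniture and walls round the work are solid. World frame = base frame: x ahead of the robot, y to its left, z up, the work surface at z = 0. Lengths are in m, angles in rad, forces in N, time in s.
With the tool pointing down it reaches from about 0.4 to 0.75 m from the base axis. Payload 19.5 kg.
Tool frame: the origin (TCP) lies where the fingers leave the gripper's body, on its centre line; the fingertips stand 73 mm ahead of it and the grasp point (between the pads) lies 54 mm ahead of it; z points along the fingers, y is the line along which they close (so a half turn about z gives the same grasp; the last joint's range is limited). The gripper opens to 85 mm and grips with 20 to 120 N. Pads are 22 mm wide; open, the fingers measure 114 mm over their backs; the gripper's body (76 mm by 85 mm) begins 54 mm behind the grasp point. The pads swing forward as they close: fully open they stand 13 mm farther back than shut.
Start: joints at [-1.348, 0.707, -0.028, 1.485, 0.022, 0.951, -0.075], TCP at [0.15, 0.555, 0.304] pointing down, gripper open.
Joint ranges: [-2.71, 2.71], [-0.32, 2.16], [-1.57, 1.52], [0, 2.45], [-1.46, 4.6], [0, 2.02], [-2.83, 2.83]. Speed limits (rad/s): [1.89, 1.89, 2.57, 2.57, 3.01, 3.01, 3.01].

## Interface

Orientations are given as a 3x3 rotation matrix whose columns are the frame's x, y, z axes.
In Python, from workcell import status, eyes, arm gives the robot as it stands.
- The arm moves only by the shell command python3 -m crank 'ROWS' [OPENING]. ROWS is a JSON object whose one key "increments" holds a list of rows, each a list of 6 numbers: the shift along the tool's x, y, z in m, then the turn, a rotation vector about the tool's x, y, z in degrees. A call has 1 to 12 rows; each row is the pose to reach, as a shift and turn from the pose commanded when the call began, along the tool's axes at that moment; what a row does not reach only later rows make up. A row lasts 1/12 s, in which the tool goes at most 41.7 mm and 7.16 degrees, less where a joint would pass 70% of its speed; a pose out of reach is approached as far as the arm can. A call with a gripper value outside its range is refused whole. OPENING is the opening, from 0 (shut) to 1 (fully open), set as the call begins (- or left out, the last holds). The fingers move at their own pace and stop on an object; the grip force is fixed at half the most. Time passes only in rows, so rows that repeat a pose let the fingers close. It gives the time, the measured TCP pose, the force, the opening and the grip force at its end, in the units of the state.
- status.state(): the state, without advancing time (a new reading comes with each control period).
- eyes.get_image(name): name is "side" or "top" or "wrist"; returns the picture (420x560x3 uint8, red, green, blue); there is no depth.
- eyes.camera_params(name): a dict with "intrinsics" (3x3 intrinsics, pixels), "R" (3x3) and "t" (3): a world point X has camera coordinates R X + t; the wrist camera has in their place "tool_from_camera" (4x4, takes a point from camera to tool coordinates, whose origin is the TCP and whose axes are the flange's). Camera axes: x right, y down, z forward; pixel columns grow to the right and rows downward; lengths in m; the calibration is good to about 2 mm. The wrist camera is an equidistant fisheye: a pixel r from the principal point sees the ray r / f radians off the axis. A picture is of the moment at which its call begins: read the wrist's pose just before it. camera_params takes no time and is no camera call.
- arm.hand_in(): hands the job in; it is judged then, once.
The state is a dict: "time_s": time; "joint_pos": joint angles; "joint_vel": joint speeds; "effort": joint torques, N m; "ee_pos": TCP position; "ee_rot": TCP orientation; "wrist_force": force on the tool from outside, world axes, zero at the start; "torque": the same for the moment, N m; "gripper_width": finger opening in m; "grasp_force": force on a finger pad.
Only numpy, scipy, OpenCV 4.12 (cv2) and the standard library are available. Lean on these libraries where they do the work, as an engineer would, in place of code of your own. Each camera call takes 0.05 s, during which the arm holds its last target. There are 200 camera calls.

## Working session

There is one attempt and no reset: what is moved stays moved. The work goes in short steps, Python scripts to look and compute and a shell command to move; the robot and the scene stay as the last step left them, time stands still between calls to the robot, and variables do not carry over. Pictures are saved under pics/ and viewed, at most 10 in all, crops included, and the job is handed in when it is done.

```bash
mkdir -p pics; ls; python3 - <<'E'
from workcell import status, eyes
import cv2,numpy as np
np.set_printoptions(precision=4,suppress=True)
s=status.state()
print(s['time_s'],s['ee_pos'],np.array(s['ee_rot']),s['gripper_width'])
ims=[]
for n in ['top','side']:
    im=eyes.get_image(n); cv2.imwrite(f'pics/{n}0.png',im[:,:,::-1])
    p=eyes.camera_params(n); print(n,np.array(p['intrinsics']),np.array(p['R']),p['t'])
p=eyes.camera_params('wrist');print(p)
E
```

```text
pics
0.0 [0.1504 0.5548 0.3034] [[-0.9651  0.2617 -0.0003]
 [ 0.2617  0.9651 -0.001 ]
 [-0.     -0.0011 -1.    ]] 0.08495127979728048
top [[387.4464   0.     281.5246]
 [  0.     387.4464 209.1925]
 [  0.       0.       1.    ]] [[ 0.0285 -0.9996  0.0023]
 [-0.9939 -0.0286 -0.1067]
 [ 0.1067  0.0008 -0.9943]] [-0.0431  0.5478  0.8635]
side [[383.1988   0.     279.286 ]
 [  0.     383.1988 205.3259]
 [  0.       0.       1.    ]] [[ 0.9884 -0.1511  0.0179]
 [-0.074  -0.5804 -0.8109]
 [ 0.1329  0.8002 -0.5848]] [-0.5557  0.0714  1.0229]
{'intrinsics': array([[325.1923,   0.    , 280.4205],
       [  0.    , 325.1923, 212.7159],
       [  0.    ,   0.    ,   1.    ]]), 'tool_from_camera': array([[ 0.0001, -0.9618, -0.2738,  0.0721],
       [ 1.    , -0.    ,  0.0004,  0.0008],
       [-0.0004, -0.2738,  0.9618, -0.0701],
       [ 0.    ,  0.    ,  0.    ,  1.    ]])}
```

View pics/top0.png

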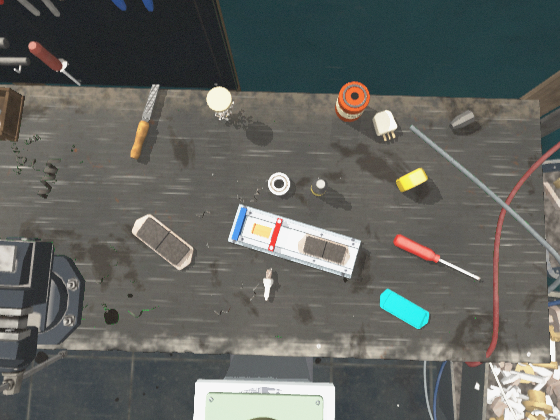

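View pics/side0.png

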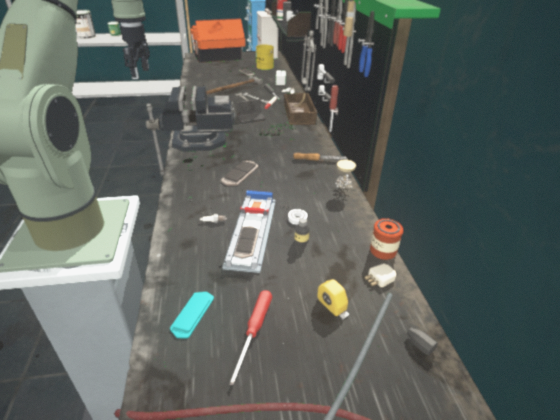

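The top view shows the gauge from (240,225) to (358,260). The blue stop is at the left, the red bar at about (276,234), and the pad in the channel at about (325,248), right of the bar. The larger pad at (162,242) and the turquoise one are the look-alikes. Next I'll measure by colour.

```bash
cat > h.py <<'E'
import numpy as np,cv2
from workcell import status,eyes
np.set_printoptions(precision=4,suppress=True)
def ray(n,uv,z):
    p=eyes.camera_params(n);K=np.array(p['intrinsics']);R=np.array(p['R']);t=np.array(p['t'])
    c=-R.T@t; d=R.T@np.linalg.solve(K,np.array([uv[0],uv[1],1.]))
    return c+d*(z-c[2])/d[2]
def blob(m,box):
    x0,y0,x1,y1=box; q=np.zeros(m.shape,np.uint8); q[y0:y1,x0:x1]=m[y0:y1,x0:x1]*255
    n,l,s,c=cv2.connectedComponentsWithStats(q); i=1+np.argmax(s[1:,4])
    pts=np.argwhere(l==i)[:,::-1].astype(np.float32)
    return s[i,4],cv2.minAreaRect(pts)
E
python3 - <<'E'
from h import *
im=cv2.imread('pics/top0.png');h=cv2.cvtColor(im,cv2.COLOR_BGR2HSV);H,S,V=cv2.split(h)
box=(225,195,370,285)
for n,m,z in [('blue',(H>100)&(H<125)&(S>140),.04),('red',((H<8)|(H>172))&(S>140),.045),('lining',(V<110),.035)]:
    b=box if n!='lining' else (295,225,352,270)
    a,r=blob(m,b); P=[ray('top',c,z) for c in cv2.boxPoints(r)]
    print(n,a,r,ray('top',r[0],z)); print(np.array(P)[:,:2])
cv2.imwrite('pics/crop1.png',cv2.resize(im[195:285,225:370],None,fx=5.5,fy=5.5,interpolation=cv2.INTER_CUBIC))
E
```

```text
blue 202 ((239.3007354736328, 223.437744140625), (6.442739963531494, 32.273353576660156), 17.354022979736328) [0.5125 0.0673 0.04  ]
[[0.4793 0.0838]
 [0.5499 0.0649]
 [0.5459 0.0507]
 [0.4754 0.0698]]
red 119 ((274.8624267578125, 233.95870971679688), (4.884914875030518, 26.436004638671875), 16.699243545532227) [ 0.4908 -0.0141  0.045 ]
[[ 0.4636 -0.0011]
 [ 0.521  -0.0164]
 [ 0.5181 -0.0271]
 [ 0.4608 -0.0117]]
lining 186 ((332.5, 230.5), (11.0, 37.0), 90.0) [ 0.5028 -0.1448  0.035 ]
[[ 0.5141 -0.1025]
 [ 0.5165 -0.1869]
 [ 0.4915 -0.1871]
 [ 0.4891 -0.103 ]]
```

View pics/crop1.png

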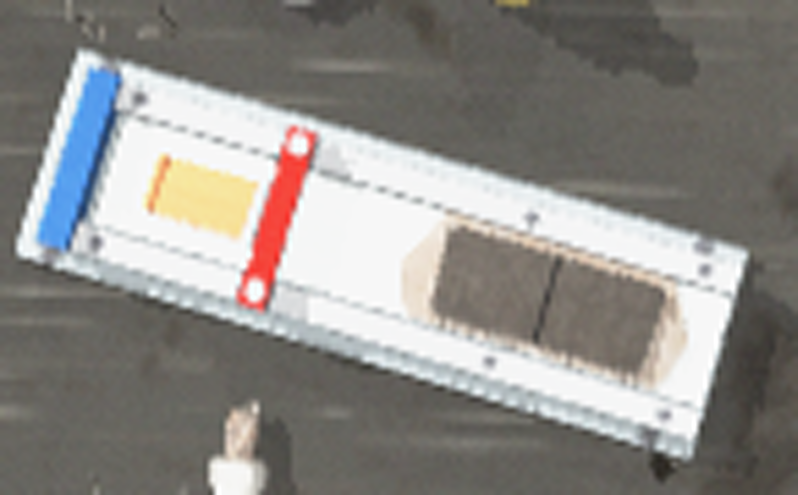

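The crop shows the lining corners at crop pixels (445,228), (430,318), (642,380) and (672,290). The rear ear is at the right, and the red bar's centre is at about (277,218).

```bash
python3 - <<'E'
from h import *
f=lambda c:np.array(c)/5.5+[225-.4,195-.4]
L=[ray('top',f(c),.035)[:2] for c in [(445,228),(430,318),(642,380),(672,290)]]
c=np.mean(L,0); ax=(L[0]+L[1]-L[2]-L[3])/2; print('lining c',c,'len',np.linalg.norm(ax),'ang',np.degrees(np.arctan2(ax[0],ax[1])))
# channel lines on rails tops: gauge outer corners z=.03
for a,b in [((80,50),(748,250)),((125,115),(735,297)),((105,232),(695,410))]:
    A,B=ray('top',f(a),.03)[:2],ray('top',f(b),.03)[:2]; d=A-B; print('edge',A,B,np.degrees(np.arctan2(d[0],d[1])),np.linalg.norm(d))
for n,c,z in [('bear',(279,184),.015),('bottle',(319,186),.068),('plug',(268,285),.02),('vise',(80,290),.1)]: print(n,ray('top',c,z)[:2])
print(status.state()['wrist_force'])
cv2.imwrite('pics/w0.png',eyes.get_image('wrist')[:,:,::-1])
E
```

```text
lining c [ 0.4584 -0.1264] len 0.09363316254638125 ang 14.103341801739871
edge [0.5587 0.0706] [ 0.4831 -0.21  ] 15.084205780659518 0.29063988795119616
edge [0.5319 0.0507] [ 0.4635 -0.2047] 14.991703554236993 0.2644804988353939
edge [0.4829 0.0572] [ 0.4167 -0.1886] 15.076392190355758 0.25455386693383913
bear [ 0.6099 -0.0198]
bottle [ 0.5988 -0.1091]
plug [ 0.3751 -0.0015]
vise [0.3609 0.3852]
[-0.38    0.1393  0.9293]
```

View pics/w0.png

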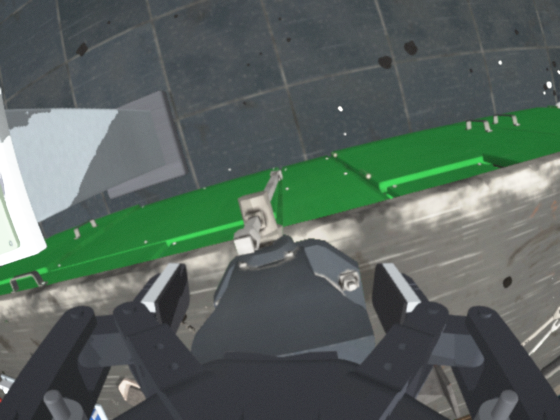

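```bash
python3 -m crank '{"increments":[[0,0,-0.04,0,0,0],[0,0,-0.08,0,0,0],[-0.31,-0.18,-0.08,0,0,0],[-0.31,-0.18,-0.08,0,0,0],[-0.31,-0.18,-0.08,0,0,0],[-0.31,-0.18,-0.08,0,0,0],[-0.31,-0.18,-0.08,0,0,0],[-0.31,-0.18,-0.08,0,0,0],[-0.31,-0.18,-0.08,0,0,0],[-0.31,-0.18,-0.08,0,0,0],[-0.31,-0.18,-0.08,0,0,0],[-0.31,-0.18,-0.08,0,0,0]]}' 0
```

```text
time_s: 1.15
ee_pos: [0.406, 0.2958, 0.3838]
ee_rot: [[-0.963, 0.268, 0.001], [0.268, 0.963, -0.002], [-0.002, -0.002, -1.0]]
wrist_force: [0.5, -1.0, -0.7]
gripper_width: 0.0004
grasp_force: 0.0
```

```bash
python3 -m crank '{"increments":[[-0.165,-0.453,0.18,0,0,90],[-0.165,-0.453,0.18,0,0,90],[-0.165,-0.453,0.18,0,0,90],[-0.165,-0.453,0.18,0,0,90],[-0.165,-0.453,0.18,0,0,90],[-0.165,-0.453,0.18,0,0,90],[-0.165,-0.453,0.18,0,0,90],[-0.165,-0.453,0.18,0,0,90],[-0.165,-0.453,0.18,0,0,90],[-0.165,-0.453,0.18,0,0,90],[-0.165,-0.453,0.18,0,0,90],[-0.165,-0.453,0.18,0,0,90]]}' 0
python3 -m crank '{"increments":[[0,0,0,0,0,4],[0,0,0,0,0,4]]}'
```

```text
time_s: 2.15
ee_pos: [0.4419, -0.1684, 0.2082]
ee_rot: [[0.198, 0.98, -0.0], [0.98, -0.198, 0.0], [0.0, -0.0, -1.0]]
wrist_force: [0.7, 0.3, 0.1]
gripper_width: 0.0003
grasp_force: 0.0
time_s: 2.32
ee_pos: [0.4416, -0.1682, 0.2082]
ee_rot: [[0.268, 0.963, -0.001], [0.963, -0.268, -0.0], [-0.001, -0.001, -1.0]]
wrist_force: [-0.2, 1.6, -0.8]
gripper_width: -0.0002
grasp_force: 0.0
```

```bash
cat >> h.py <<'E'
def wray(uv,z,s):
    p=eyes.camera_params('wrist');K=np.array(p['intrinsics']);T=np.array(p['tool_from_camera'])
    d=(np.array(uv,float)-K[:2,2])/K[0,0]; r=np.linalg.norm(d)
    v=np.r_[d/r*np.sin(r),np.cos(r)]
    R=np.array(s['ee_rot']); c=np.array(s['ee_pos'])+R@T[:3,3]; w=R@T[:3,:3]@v
    return c+w*(z-c[2])/w[2]
E
python3 - <<'E'
from h import *
import json
s=status.state(); json.dump({k:np.array(s[k]).tolist() for k in('ee_pos','ee_rot')},open('s1.json','w'))
cv2.imwrite('pics/w1.png',eyes.get_image('wrist')[:,:,::-1])
E
```

```text
(no output)
```

View pics/w1.png

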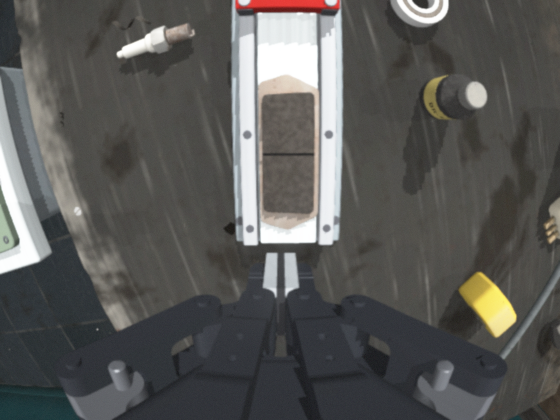

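The lining runs from (263,93) to (315,214), with the rear ear ending at about row 229. The fingertips are near (280,255), and the bar is at row 4, clear of them.

```bash
python3 - <<'E'
from h import *
import json
s=json.load(open('s1.json')); u=np.array([.2597,.9657]); v=np.array([.9657,-.2597]); tcp=np.array(s['ee_pos'])[:2]
for n,c,z in [('front',(289,93),.035),('rear',(289,214),.035),('rearfoot',(289,214),.030),('ear end',(288,230),.030),('railL',(258,150),.03),('railR',(319.5,150),.03),('railLr',(259,240),.03),('railRr',(318,240),.03),('bar front',(288,9),.045)]:
    P=wray(c,z,s)[:2]; print(n,P,'from tcp along',(P-tcp)@u,'across',(P-tcp)@v)
E
```

```text
front [ 0.4697 -0.0801] from tcp along 0.09241301745432781 across 0.004183214694624075
rear [ 0.4453 -0.1693] from tcp along -5.755448024051459e-05 across 0.0037907898514730554
rearfoot [ 0.445  -0.1707] from tcp along -0.0015090241502966934 across 0.003904823326225498
ear end [ 0.4407 -0.1835] from tcp along -0.0149499998979474 across 0.003088635067736888
railL [ 0.4356 -0.1154] from tcp along 0.04948846245952274 across -0.01959023701426664
railR [ 0.4809 -0.1278] from tcp along 0.04925894462959482 across 0.027399263214774244
railLr [ 0.4156 -0.1855] from tcp along -0.023435847964317382 across -0.020596895674983125
railRr [ 0.4621 -0.1985] from tcp along -0.023871896650588503 across 0.02767382867447801
bar front [ 0.4856 -0.0194] from tcp along 0.1551623050489714 across 0.003844995516523453
```

```bash
python3 -m crank '{"increments":[[-0.0155,0.004,0,0,0,-0.5],[-0.0155,0.004,0.04,0,0,-0.5],[-0.0155,0.004,0.08,0,0,-0.5],[-0.0155,0.004,0.094,0,0,-0.5],[-0.0155,0.004,0.094,0,0,-0.5]]}'
python3 - <<'E'
from h import *
import json
s=status.state(); json.dump({k:np.array(s[k]).tolist() for k in('ee_pos','ee_rot')},open('s2.json','w'))
cv2.imwrite('pics/w2.png',eyes.get_image('wrist')[:,:,::-1])
E
```

```text
time_s: 2.78
ee_pos: [0.4413, -0.1812, 0.1128]
ee_rot: [[0.248, 0.969, -0.003], [0.969, -0.248, 0.002], [0.001, -0.004, -1.0]]
wrist_force: [0.1, -0.6, -0.3]
gripper_width: 0.0001
grasp_force: 0.0
```

View pics/w2.png

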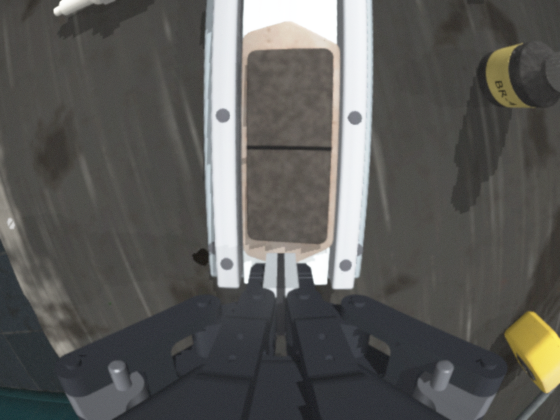

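The lining's rear edge is at about row 243 and its centre at column 288. The finger centre is at column 281, so the tool needs a small shift towards +y.

```bash
python3 - <<'E'
from h import *
import json
s=json.load(open('s2.json')); R=np.array(s['ee_rot']); t=np.array(s['ee_pos'])
for n,c,z in [('front',(290,49),.035),('rear',(287.5,242),.035),('rearfoot',(287.5,243),.030),('railLr',(243,240),.03),('railRr',(333,240),.03),('railLf',(243,60),.03),('railRf',(339,60),.03)]:
    print(n,R.T@(wray(c,z,s)-t))
E
```

```text
front [0.1045 0.0017 0.0779]
rear [0.0135 0.0009 0.0778]
rearfoot [0.0111 0.001  0.0828]
railLr [ 0.0126 -0.0215  0.0829]
railRr [0.0126 0.0241 0.0827]
railLf [ 0.1006 -0.0199  0.083 ]
railRf [0.101  0.0248 0.0828]
```

```bash
python3 -m crank '{"increments":[[-0.002,0.001,0.004,0,0,0.5],[-0.002,0.001,0.007,0,0,0.5],[-0.002,0.001,0.010,0,0,0.5],[-0.002,0.001,0.010,0,0,0.5]]}'
python3 -m crank '{"increments":[[0,0,0.002,0,0,0],[0,0,0.004,0,0,0],[0,0,0.004,0,0,0]]}'
python3 -m crank '{"increments":[[0,0,0.002,0,0,0],[0,0,0.003,0,0,0],[0,0,0.003,0,0,0]]}'
```

```text
time_s: 3.17
ee_pos: [0.4426, -0.1847, 0.1053]
ee_rot: [[0.26, 0.966, 0.001], [0.966, -0.26, -0.0], [-0.0, 0.001, -1.0]]
wrist_force: [0.4, -0.7, -0.1]
gripper_width: -0.0
grasp_force: 0.0
time_s: 3.42
ee_pos: [0.4426, -0.1849, 0.1011]
ee_rot: [[0.261, 0.965, 0.001], [0.965, -0.261, -0.0], [-0.0, 0.001, -1.0]]
wrist_force: [-0.3, 0.9, 8.6]
gripper_width: -0.0003
grasp_force: 4.2
time_s: 3.67
ee_pos: [0.4426, -0.1849, 0.0982]
ee_rot: [[0.261, 0.965, 0.001], [0.965, -0.261, -0.0], [-0.0, 0.001, -1.0]]
wrist_force: [0.8, 1.3, 10.2]
gripper_width: 0.0002
grasp_force: 4.9
```

```bash
python3 -m crank '{"increments":[[0,0,0.002,0,0,0],[0,0,0.003,0,0,0],[0,0,0.003,0,0,0]]}'
python3 -m crank '{"increments":[[0,0,0.001,0,0,0],[0,0,0.001,0,0,0]]}'
```

```text
time_s: 3.92
ee_pos: [0.4426, -0.1849, 0.0953]
ee_rot: [[0.261, 0.965, 0.001], [0.965, -0.261, -0.0], [-0.0, 0.001, -1.0]]
wrist_force: [-0.0, 0.8, 10.9]
gripper_width: 0.0001
grasp_force: 5.6
time_s: 4.08
ee_pos: [0.4426, -0.1849, 0.0944]
ee_rot: [[0.261, 0.965, 0.001], [0.965, -0.261, -0.0], [-0.0, 0.001, -1.0]]
wrist_force: [-0.4, 1.4, 11.2]
gripper_width: -0.0003
grasp_force: 5.8
```

```bash
python3 -m crank '{"increments":[[0,0,0.001,0,0,0],[0,0,0.001,0,0,0]]}'
python3 -m crank '{"increments":[[0,0,0.001,0,0,0],[0,0,0.001,0,0,0]]}'
```

```text
time_s: 4.25
ee_pos: [0.4426, -0.1849, 0.0936]
ee_rot: [[0.261, 0.965, 0.001], [0.965, -0.261, -0.0], [0.0, 0.001, -1.0]]
wrist_force: [-1.9, 1.7, 19.6]
gripper_width: 0.0
grasp_force: 10.1
time_s: 4.42
ee_pos: [0.4426, -0.185, 0.0932]
ee_rot: [[0.261, 0.965, 0.002], [0.965, -0.261, -0.0], [-0.0, 0.002, -1.0]]
wrist_force: [-3.9, 1.9, 36.4]
gripper_width: -0.0002
grasp_force: 18.2
```

```bash
python3 -m crank '{"increments":[[0.002,0,-0.0005,0,0,0],[0.005,0,-0.0005,0,0,0],[0.01,0,-0.0005,0,0,0],[0.015,0,-0.0005,0,0,0],[0.015,0,-0.0005,0,0,0]]}'
```

```text
time_s: 4.83
ee_pos: [0.4467, -0.1723, 0.0936]
ee_rot: [[0.263, 0.965, 0.003], [0.965, -0.263, -0.004], [-0.004, 0.004, -1.0]]
wrist_force: [-3.2, -11.8, 24.8]
gripper_width: 0.0001
grasp_force: 12.4
```

```bash
python3 -m crank '{"increments":[[0.006,0,0,0,0,0],[0.012,0,0,0,0,0],[0.018,0,0,0,0,0],[0.024,0,0,0,0,0],[0.03,0,0,0,0,0],[0.03,0,0,0,0,0]]}'
python3 - <<'E'
from h import *
import json
s=status.state(); json.dump({k:np.array(s[k]).tolist() for k in('ee_pos','ee_rot')},open('s3.json','w'))
cv2.imwrite('pics/w3.png',eyes.get_image('wrist')[:,:,::-1])
E
```

```text
time_s: 5.33
ee_pos: [0.4547, -0.1434, 0.0937]
ee_rot: [[0.263, 0.965, 0.003], [0.965, -0.263, -0.005], [-0.004, 0.004, -1.0]]
wrist_force: [-2.8, -11.1, 28.3]
gripper_width: 0.0
grasp_force: 20.9
```

View pics/w3.png

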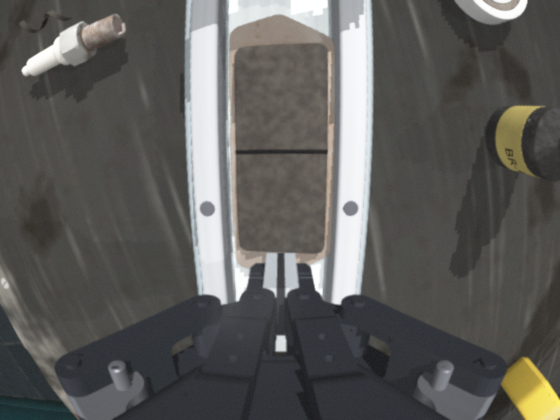

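The pad is moving with the fingertips: its lining now spans rows 43 to 252, centred between the rails, with the fingers centred behind it. I'll continue under the bar.

```bash
python3 -m crank '{"increments":[[0.006,0,0,0,0,0],[0.012,0,0,0,0,0],[0.018,0,0,0,0,0],[0.024,0,0,0,0,0],[0.03,0,0,0,0,0]]}'
python3 -m crank '{"increments":[[0.005,0,0,0,0,0],[0.01,0,0,0,0,0],[0.015,0,0,0,0,0],[0.02,0,0,0,0,0],[0.025,0,0,0,0,0],[0.025,0,0,0,0,0]]}'
```

```text
time_s: 5.8
ee_pos: [0.4623, -0.1157, 0.0938]
ee_rot: [[0.265, 0.964, 0.003], [0.964, -0.265, -0.006], [-0.005, 0.005, -1.0]]
wrist_force: [-7.4, -22.1, 31.2]
gripper_width: 0.0003
grasp_force: 24.0
time_s: 6.3
ee_pos: [0.469, -0.0909, 0.0938]
ee_rot: [[0.264, 0.965, 0.003], [0.965, -0.264, -0.005], [-0.004, 0.005, -1.0]]
wrist_force: [-4.6, -16.0, 32.2]
gripper_width: -0.0002
grasp_force: 23.4
```

```bash
python3 -m crank '{"increments":[[0.005,0,-0.0001,0,0,0],[0.01,0,-0.0001,0,0,0],[0.015,0,-0.0002,0,0,0],[0.02,0,-0.0002,0,0,0],[0.025,0,-0.0002,0,0,0],[0.03,0,-0.0002,0,0,0],[0.03,0,-0.0002,0,0,0]]}'
python3 - <<'E'
from h import *
cv2.imwrite('pics/w4.png',eyes.get_image('wrist')[:,:,::-1])
E
```

```text
time_s: 6.88
ee_pos: [0.4767, -0.0621, 0.0939]
ee_rot: [[0.264, 0.965, 0.003], [0.965, -0.264, -0.005], [-0.004, 0.004, -1.0]]
wrist_force: [-4.2, -18.5, 29.8]
gripper_width: 0.0001
grasp_force: 22.8
```

View pics/w4.png

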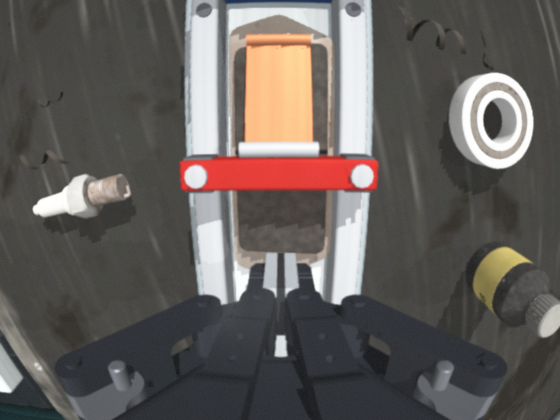

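The pad is under the bar (rows 155-190) and the leaf. Its front tip is at row 15, a few mm short of the stop.

```bash
python3 -m crank '{"increments":[[0.002,0,0,0,0,0],[0.004,0,0,0,0,0],[0.006,0,0,0,0,0]]}'
python3 -m crank '{"increments":[[0.001,0,0,0,0,0],[0.002,0,0,0,0,0],[0.002,0,0,0,0,0]]}'
```

```text
time_s: 7.18
ee_pos: [0.478, -0.0573, 0.0939]
ee_rot: [[0.265, 0.964, 0.003], [0.964, -0.265, -0.006], [-0.005, 0.004, -1.0]]
wrist_force: [-7.8, -25.9, 30.3]
gripper_width: -0.0001
grasp_force: 24.2
time_s: 7.43
ee_pos: [0.4786, -0.0552, 0.0939]
ee_rot: [[0.265, 0.964, 0.003], [0.964, -0.265, -0.006], [-0.005, 0.004, -1.0]]
wrist_force: [-6.3, -23.7, 30.0]
gripper_width: -0.0001
grasp_force: 23.9
```

```bash
for i in 1 2; do python3 -m crank '{"increments":[[0.001,0,0,0,0,0],[0.002,0,0,0,0,0],[0.002,0,0,0,0,0]]}' | grep -E 'pos|wrist'; done
```

```text
ee_pos: [0.4791, -0.0533, 0.0939]
wrist_force: [-5.8, -24.2, 30.9]
ee_pos: [0.4796, -0.0515, 0.0939]
wrist_force: [-7.4, -23.1, 30.3]
```

```bash
python3 -m crank '{"increments":[[0.001,0,0,0,0,0],[0.002,0,0,0,0,0],[0.002,0,0,0,0,0]]}' | grep -E 'pos|wrist'
python3 -m crank '{"increments":[[0.001,0,0,0,0,0],[0.0015,0,0,0,0,0],[0.0015,0,0,0,0,0]]}' | grep -E 'pos|wrist'
```

```text
ee_pos: [0.4798, -0.0508, 0.0939]
wrist_force: [-8.5, -33.5, 31.6]
ee_pos: [0.4798, -0.0504, 0.0939]
wrist_force: [-12.6, -42.0, 31.7]
```

Pushing force is up and motion has stalled, which means the pad is at the stop. I'll lift straight up while still lightly pushing forward.

```bash
python3 -m crank '{"increments":[[-0.0005,0,-0.002,0,0,0],[-0.001,0,-0.004,0,0,0],[-0.0015,0,-0.006,0,0,0],[-0.002,0,-0.009,0,0,0],[-0.002,0,-0.014,0,0,0],[-0.002,0,-0.03,0,0,0],[-0.002,0,-0.05,0,0,0],[-0.002,0,-0.08,0,0,0],[-0.002,0,-0.08,0,0,0]]}'
python3 - <<'E'
from h import *
cv2.imwrite('pics/w5.png',eyes.get_image('wrist')[:,:,::-1])
E
```

```text
time_s: 9.18
ee_pos: [0.4807, -0.0464, 0.1766]
ee_rot: [[0.261, 0.965, 0.004], [0.965, -0.261, -0.0], [0.001, 0.004, -1.0]]
wrist_force: [-0.6, -0.2, 1.3]
gripper_width: -0.0
grasp_force: 0.0
```

View pics/w5.png

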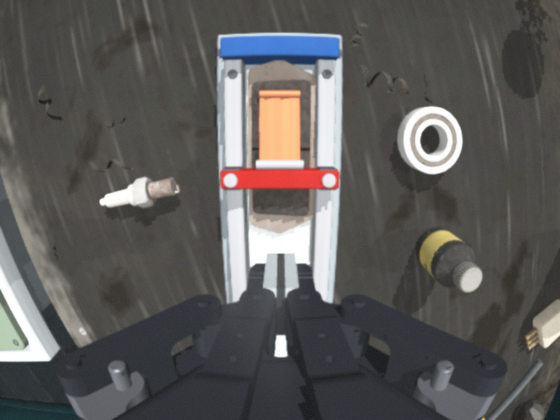

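The pad is home under the bar. Its front tip is at about row 62, next to the stop's lower edge at row 59, and the objects beside the gauge are undisturbed. I'll check the gap numerically.

```bash
python3 - <<'E'
from h import *
s=status.state(); u=np.array([.2597,.9657]); o=np.array([.4824,-.0392])
im=cv2.imread('pics/w5.png')
g=lambda c,z:(wray(c,z,s)[:2]-o)@u*1000
print('stop',g((280,59),.04),'tip',g((280,62),.026),'lin rear',g((281,219),.031),'lin front',g((258,82),.031),'bar front',g((280,189),.045))
for c in (268,274,280,286,292): print(c,[tuple(int(q) for q in im[r,c]) for r in range(54,68,1)])
E
```

```text
stop 103.8824890310584 tip 104.56127663884436 lin rear -2.03858265341936 lin front 90.27083183467343 bar front 21.900785916865825
268 [(174, 103, 56), (134, 78, 44), (101, 60, 35), (90, 55, 30), (88, 54, 31), (90, 56, 34), (86, 52, 31), (90, 65, 54), (103, 98, 99), (119, 126, 134), (127, 136, 147), (131, 141, 153), (129, 141, 151), (130, 141, 151)]
274 [(173, 103, 58), (134, 82, 47), (103, 61, 35), (89, 53, 33), (90, 55, 34), (93, 67, 54), (100, 93, 93), (117, 121, 130), (123, 133, 143), (129, 139, 151), (131, 142, 154), (133, 143, 154), (132, 143, 153), (130, 142, 152)]
280 [(171, 101, 56), (135, 82, 49), (102, 61, 36), (90, 54, 32), (87, 54, 32), (93, 68, 58), (107, 103, 105), (121, 129, 137), (125, 136, 146), (127, 137, 148), (129, 140, 152), (133, 143, 156), (133, 143, 155), (131, 141, 154)]
286 [(172, 103, 58), (132, 80, 44), (102, 61, 38), (88, 54, 33), (86, 53, 30), (88, 55, 36), (90, 65, 54), (104, 96, 97), (120, 125, 133), (132, 142, 151), (133, 144, 155), (135, 145, 156), (134, 145, 155), (135, 144, 156)]
292 [(173, 104, 58), (135, 80, 47), (101, 63, 36), (90, 57, 32), (90, 55, 34), (89, 56, 31), (89, 56, 32), (89, 56, 35), (88, 56, 35), (92, 69, 60), (108, 103, 106), (124, 131, 141), (134, 143, 153), (135, 145, 155)]
```

The pad's plate meets the shaded stop face with no bed visible between them, so it is touching. Handing in after a bit more clearance.

```bash
python3 -m crank '{"increments":[[-0.02,0,-0.03,0,0,0],[-0.04,0,-0.05,0,0,0],[-0.04,0,-0.05,0,0,0],[-0.04,0,-0.05,0,0,0]]}' && python3 -c "
from workcell import arm
print(arm.hand_in())"
```

```text
time_s: 9.57
ee_pos: [0.4694, -0.0854, 0.2231]
ee_rot: [[0.262, 0.965, 0.001], [0.965, -0.262, -0.0], [0.0, 0.001, -1.0]]
wrist_force: [-0.0, 0.3, -1.0]
gripper_width: 0.0
grasp_force: 0.0
the job is handed in; nothing more can be done
None
```

The brake pad is home against the blue end stop, under the red bar and drag spring, and I let go, moved clear and handed in at about 9.6 s; the bearing, spark plug and bottle looked undisturbed in the last picture, and the hand-in returned no verdict.

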